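# Check an extension spring on the bench spring tester and hold it at test length

### The arm

A 6-joint arm with a two-finger parallel gripper is mounted at the origin on the work surface. World frame = base frame: x ahead of the robot, y to its left, z up, the work surface at z = 0. Lengths are in m, angles in rad, forces in N, time in s.
With the tool pointing down it reaches from about 0.375 to 0.925 m from the base axis. Payload 5.7 kg.
Tool frame: the origin (TCP) lies midway between the tips of the shut fingers; the grasp point (between the pads) lies 19 mm behind it; z points along the fingers, y is the line along which they close (so a half turn about z gives the same grasp; the last joint's range is limited). The gripper opens to 88 mm and grips with 3 to 60 N. Pads are 20 mm wide; open, the fingers measure 115 mm over their backs; the gripper's body (75 mm by 178 mm) begins 61 mm behind the grasp point.
Start: joints at [1.178, 0.359, 1.51, -0, 1.272, -0.115], TCP at [0.165, 0.577, 0.223] pointing down, gripper open.
Joint ranges: [-2.97, 2.97], [-1.01, 2.36], [0.21, 2.38], [-0.96, 4.11], [0.2, 2.71], [-2.98, 2.98]. Speed limits (rad/s): [2.39, 2.39, 3.14, 3.14, 3.14, 3.14].

### API

Orientations are given as a unit quaternion [x, y, z, w].
In Python, from bench import move_ptp, servo_line, goto_joints, move_gripper, sleep, inverse_kinematics, capture, PlanningError, close_job, spot_in, silhouettes, current_clock, current_joint_pos, current_qvel, current_joint_torque, current_position, current_orientation, current_force, current_torque, current_finger_gap, current_grip_force gives the robot as it stands. Calls block until the motion is done:
- move_ptp(position, orientation): joint-space move of the TCP to a pose.
- servo_line(position, orientation=None, rate=0.15, contact_N=None): straight line of the TCP; orientation=None keeps the orientation; rate is the mean speed in m/s. With contact_N (N) it stops when the force on the tool has changed by that much, and returns True; else False.
- goto_joints(angles): joint-space move.
- move_gripper(opening): finger opening in m; the grip force is fixed at half the most; returns when the fingers have stopped.
- sleep(seconds).
- inverse_kinematics(position, orientation): joint angles nearest the present ones, or None.
- capture(name): name is "side" or "top"; returns a dict with "image" (400x640x3 uint8, blue, green, red), "range_z" (400x640 float32, m along the optical axis (not along the pixel's ray), 0 where there is no reading), "intrinsics" (3x3 intrinsics, pixels), "R" (3x3) and "t" (3): a world point X has camera coordinates R X + t. Camera axes: x right, y down, z forward; pixel columns grow to the right and rows downward; lengths in m; the calibration is good to about 2 mm. A picture is of the moment at which its call begins.
A pose or a line that the arm cannot do raises PlanningError and nothing moves.
- close_job(): hands the job in; it is judged then, once.
Trained networks look in the newest picture that a camera, given by its name, has taken for a name from the list of things; names that differ only in an ending like _2 or _b are one class to them, and where a whole thing is asked for, a point or a joint stands for the part that bears it (a point fixed in the world has none). Each returns a list of dicts, best first, with "conf" (0 to 1); they miss things now and then, are a little off and sometimes report something else, mostly with a low value. They report only what shows in the picture. A call takes as long as a camera call. They do not tell look-alikes from the thing itself.
- spot_in(camera, query): "xy" ([column, row] in pixels, amid what is visible of it).
- silhouettes(camera, query): "region" (400x640 bool, what is visible of it) and "xy" ([column, row] in pixels, amid what is visible of it).
Readings, each from a call of its own:
- current_clock(): time.
- current_joint_pos(): joint angles.
- current_qvel(): joint speeds.
- current_joint_torque(): joint torques, N m.
- current_position(): TCP position.
- current_orientation(): TCP orientation.
- current_force(): force on the tool from outside, world axes, zero at the start.
- current_torque(): the same for the moment, N m.
- current_finger_gap(): finger opening in m.
- current_grip_force(): force on a finger pad.
Only numpy, scipy, OpenCV 4.12 (cv2) and the standard library are available. Lean on these libraries where they do the work, as an engineer would, in place of code of your own. Each camera call takes 0.05 s, during which the arm holds its last target. There are 200 camera calls.

### The job

Check the red-eyed extension spring on the spring tester: seat its two eyes over the tester's two upright pins and let go of it, then draw the sprung carriage out by its bow handle until its pointer stands in the red band on the rule, without running past the band. Finish while still holding the handle there, so that the gauge can be read; leave the red rider, the other two springs and everything else on the bench as they are.

Things in the scene. Friction and masses are not known exactly. Their poses are not given: they have to be found in the camera images.
- spring_center (a point): the spring to be checked: a steel extension spring with red-painted eyes and end turns, lying flat. This point is the centre of its coil (half-way up, 12 mm above what it lies on). The coil is 24 mm in diameter and 60 mm long; x is along the spring, z is up. It stretches only along x (about 2 N to start, then 0.35 N per mm) and weighs about 125 g. Grip it across the coil
- spring: the same spring; origin under the centre of its coil, 12 mm below spring_center
- eye_a (a point): centre of one red eye: a flat ring (its hole points up), 15 mm inside and 20 mm outside diameter, wire 2.4 mm thick, at the coil's mid height and 50 mm from spring_center along its -x
- eye_b (a point): centre of the other red eye, the same, 50 mm from spring_center along its +x; either eye may go on either pin
- load_pin (a point): the tester's fixed-end pin, on the spindle of the dial gauge: an upright 7 mm pin, 18 mm tall with a round tip, standing on a shoulder 22 mm in diameter. This point is on the pin's axis at the top of the shoulder, on which an eye comes to rest, 70 mm above the bench. The tester is a bench machine 440 mm long (its y, the direction of pull) and 124 mm wide with a green bed; axes: y points from this pin to the carriage pin, z up
- slide_pin (a point): the carriage's pin, the same pin and shoulder; with the carriage home it stands 100 mm from load_pin along +y of the tester, as far as the eyes of the unstretched spring. Under the coil of a fitted spring nothing stands higher than 48 mm above the bench
- grip_bar (a point): the black bow handle on the white carriage; this point is the middle of its level bar, 94 mm above the bench. The bar is 12 mm thick and 76 mm long along the tester's x (across the pull), 32 mm free under it, 65 mm beyond slide_pin along +y
- carriage (a joint): travel of the carriage in m: 0 home, grows as it is drawn out along the tester's +y, at most 0.065. A spring draws it home (1 to 3.5 N by itself) and the fitted spring adds up to some 17 N. The pull counts only on the bar of the bow handle (grip_bar)
- pointer (a point): tip of the carriage's black pointer over the rule at the far edge of the tester; axes as the tester
- mark (a point): middle of the red band, 6 mm wide along the tester's y, of the red rider clamped on the rule; the pointer is to stand in this band. Axes as the tester
- rider (a joint): where the rider is clamped, in m: the pointer is at the middle of the band when joint carriage reads the same as this joint (0.030 to 0.048). Not to be moved
- load_head (a joint): how far the gauge's pin has yielded along +y, in m: 0 unloaded, 0.25 mm per N of pull; it turns the red needle of the dial
- spring_blue_center (a point): centre of the coil of another spring of the same shape with blue eyes and end turns, 12 mm above the bench; leave it
- spring_yellow_center (a point): the same with yellow eyes; leave it
- spray_can: spray can, 62 mm diameter, 190 mm tall, origin under its base; leave it
- mug: blue mug, 80 mm diameter, 95 mm tall, origin under its base; leave it
- screwdriver: screwdriver lying on the bench, along its x; leave it
- caliper: digital caliper lying on the bench, 235 mm long along its x; leave it
- parts_box: red open box of turned pins, 160 x 120 x 60 mm, origin under its base; leave it
Not all that is in view belongs to the job. Leave any purple look-alike of the spring alone.

How it is judged:
On the way:
1. the red-eyed spring rests with one eye over each pin, released, the carriage still at home (((horizontal distance between eye_a and load_pin below 0.007 m and horizontal distance between eye_b and slide_pin below 0.007 m) or (horizontal distance between eye_b and load_pin below 0.007 m and horizontal distance between eye_a and slide_pin below 0.007 m)) and height (world z) of eye_a between 0.064 and 0.078 m and height (world z) of eye_b between 0.064 and 0.078 m and value of joint carriage below 0.008 m and contact force between spring and the fingers below 0.1 N), for 0.2 s.
At the end, for the whole second after the job is handed in: Both red eyes are over the two pins (within 7 mm) and clear of the fingers, the pointer stands still within 3 mm of the middle of the red band, the gauge pin is loaded (over 1 mm), the fingers bear on the bow handle with over 4 N and the rider is in its place within 2 mm (((horizontal distance between eye_a and load_pin below 0.007 m and horizontal distance between eye_b and slide_pin below 0.007 m) or (horizontal distance between eye_b and load_pin below 0.007 m and horizontal distance between eye_a and slide_pin below 0.007 m)) and height (world z) of eye_a between 0.064 and 0.083 m and height (world z) of eye_b between 0.064 and 0.083 m and y of pointer in the frame of mark between -0.003 and 0.003 m and velocity of joint carriage between -0.005 and 0.005 m/s and value of joint load_head above 0.001 m and contact force between carriage_c0 and the fingers above 4 N and contact force between spring and the fingers below 0.1 N and distance of mark from where it was at the start of the episode below 0.002 m); the arm keeps its last pose, push and grip.
It fails at once if the pointer is drawn past the red band, more than 9 mm beyond its middle (y of pointer in the frame of mark above 0.009 m).
It fails at once if the rider is shifted more than 3 mm (distance of mark from where it was at the start of the episode above 0.003 m).
It fails at once if another spring or a bystander is shifted more than 25 mm (distance of any of spring_blue_center, spring_yellow_center, spray_can, mug, screwdriver, caliper, parts_box from where it was at the start of the episode above 0.025 m).
It also fails if it takes over 58 s, if anything falls off the work surface, if the arm or the gripper's body presses on something with over 40 N, if the wrist force passes 120 N, or if a joint passes its speed limit or range.

## Working session

There is one attempt and no reset: what is moved stays moved. The work goes in short steps, each a Python script; the robot and the scene stay as the last script left them, time stands still between calls to the robot, and variables do not carry over. Pictures are saved under pics/ and viewed, at most 10 in all, crops included, and the job is handed in when it is done.

```bash
mkdir -p pics; ls
cat > h.py <<'E'
import numpy as np, cv2
from bench import *
def P(c,uv,z=None):
    """pixel -> world; with depth, or by intersecting plane z"""
    K,R,t=map(np.array,(c["intrinsics"],c["R"],c["t"])); u,v=uv
    r=np.linalg.inv(K)@[u,v,1]; o=-R.T@t; d=R.T@r
    if z is not None: return o+d*(z-o[2])/d[2]
    return o+d*c["range_z"][int(round(v)),int(round(u))]
def pix(c,X):
    p=np.array(c["intrinsics"])@(np.array(c["R"])@X+np.array(c["t"])); return p[:2]/p[2]
E
python3 - <<'E'
from h import *
for n in("top","side"):
    c=capture(n); cv2.imwrite(f"pics/{n}0.png",c["image"])
    print(n,"cam",-np.array(c["R"]).T@c["t"])
    for q in("spring_center","eye_a","load_pin","slide_pin","grip_bar","pointer","mark"):
        for d in spot_in(n,q)[:5]:
            print(q,round(d["conf"],2),np.round(d["xy"],1),P(c,d["xy"]).round(3))
print(current_clock(),current_orientation())
E
```

```text
pics
top cam [ 0.36463208 -0.05156838  1.10677451]
spring_center 0.64 [333.3 235.6] [ 0.421 -0.069  0.005]
eye_a 0.73 [335.5 232.6] [ 0.429 -0.075  0.024]
eye_a 0.7 [296.1 262.6] [0.345 0.04  0.022]
load_pin 0.65 [314.1 170.7] [ 0.603 -0.018  0.071]
slide_pin 0.57 [267.2 178.5] [0.587 0.119 0.055]
slide_pin 0.5 [315.9 168.1] [ 0.61  -0.023  0.073]
grip_bar 0.79 [265.3 175.6] [0.596 0.124 0.056]
pointer 0.6 [267.6 176. ] [0.594 0.117 0.057]
mark 0.35 [493.1 257.6] [ 0.348 -0.531  0.006]
side cam [-0.04966161  0.84476883  0.77175658]
spring_center 0.61 [346.3 222.6] [ 0.428 -0.063  0.02 ]
spring_center 0.45 [350.9 249.5] [0.348 0.049 0.025]
eye_a 0.49 [350.8 253. ] [0.344 0.054 0.017]
eye_a 0.48 [348.6 223.8] [ 0.42  -0.064  0.018]
0.8 [ 1.38463758e-01  9.90367500e-01 -3.99591396e-05 -7.15551198e-06]
```

View pics/top0.png

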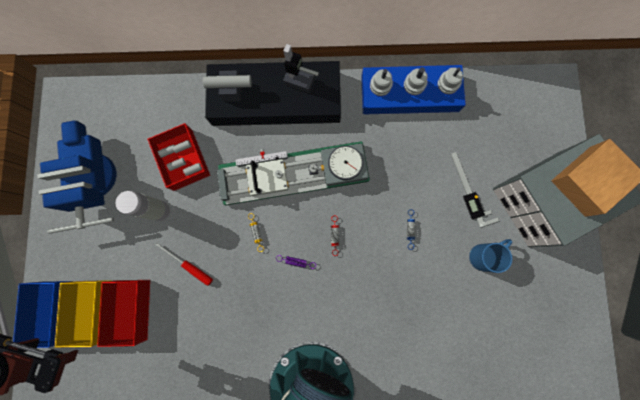

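View pics/side0.png

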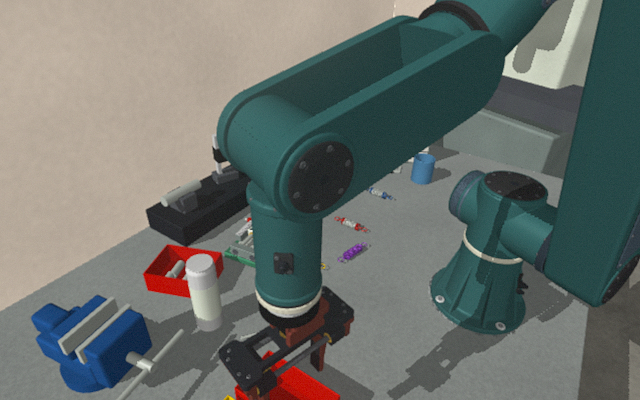

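In the top view, the springs are yellow (258,232), red (335,235), blue (412,230) and purple (298,262). The red-eyed one at (335,235) fits the description. The tester is at (220–365, 145–205), with the gauge on the right and the handle on the left. I'll enlarge that area to confirm.

Run:
```python
from h import *
c=capture("top"); np.savez("top0.npz",**c)
im=c["image"][135:275,210:380]
cv2.imwrite("pics/crop0.png",cv2.resize(im,None,fx=4.2,fy=4.2,interpolation=cv2.INTER_CUBIC))
hsv=cv2.cvtColor(c["image"],cv2.COLOR_BGR2HSV)
m=(((hsv[...,0]<10)|(hsv[...,0]>170))&(hsv[...,1]>90)&(hsv[...,2]>60)).astype(np.uint8)
n,l,s,cen=cv2.connectedComponentsWithStats(m)
for i in range(1,n):
    x,y=cen[i]
    if 210<x<380 and 135<y<275: print("red",s[i],cen[i].round(1))
# tester outline: green bed
g=((hsv[...,0]>40)&(hsv[...,0]<95)&(hsv[...,1]>70)).astype(np.uint8); g[:130]=0;g[215:]=0;g[:,:205]=0;g[:,385:]=0
p=np.argwhere(g)[:,::-1].astype(np.float32); print(cv2.minAreaRect(p)); print(cv2.boxPoints(cv2.minAreaRect(p)))
r=silhouettes("top","spring")
for d in r: print(d["conf"],d["xy"],d["region"].sum())
```

```text
red [260 151   5   7  23] [262.  153.7]
red [331 215   8  13  45] [334.4 222.5]
red [331 243   8   4  25] [334.4 244.1]
red [332 249   6   7  16] [334.6 252.4]
((292.6388244628906, 172.61778259277344), (40.76155090332031, 147.128662109375), 80.90972137451172)
[[216.77844 164.11545]
 [362.05927 140.87051]
 [368.4992  181.12012]
 [223.21838 204.36505]]
0.69 [333.3, 231.6] 150
0.49 [293.0, 262.4] 175
```

View pics/crop0.png

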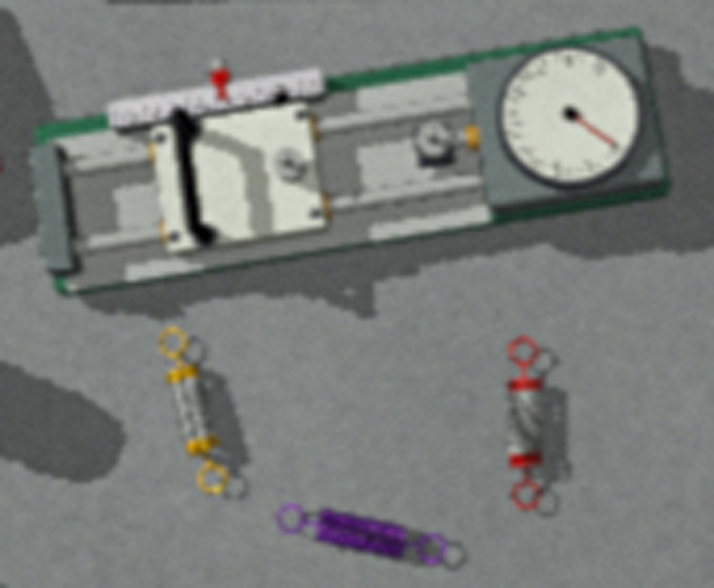

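The crop confirms the red-eyed spring. In full-image pixels its eyes are at (334.4,218.7) and (335.1,252.5). The load pin is at (313,168.7), the slide pin (279.4,174), the bar (256,177), the pointer (277,158) and the rider (262.4,154).

```bash
cat >> h.py <<'E'
def crop2full(p,s=4.2,o=(210,135)): return np.array([(p[0]+.5)/s-.5+o[0],(p[1]+.5)/s-.5+o[1]])
E
python3 - <<'E'
from h import *
c=dict(np.load("top0.npz"))
def w(p,z): return P(c,crop2full(p),z)
A=w((523,352),.012);B=w((526,494),.012)
L=w((434,138),.078);S=w((291,164),.078)
b0=w((182,116),.1);b1=w((206,236),.1);G=w((193.5,177),.1)
for n,v in dict(A=A,B=B,L=L,S=S,b0=b0,b1=b1,G=G,ptr=w((283,98),.07),rid=w((221,80),.07)).items(): print(n,v.round(4))
print("eyes",np.linalg.norm(A-B),"pins",np.linalg.norm(L-S),"S-G",np.linalg.norm(G[:2]-S[:2]))
for n,v in dict(spring=B-A,pins=S-L,bar=b1-b0,LG=G-L).items(): print(n,np.degrees(np.arctan2(v[1],v[0])))
z=c["range_z"]
for p in [(434,142),(291,164),(193,177),(570,113),(283,98),(221,80),(219,66),(526,420)]:
    u=crop2full(p); print(p,P(c,u).round(3))
for p in((216.8,164.1),(362,140.9),(368.5,181.1),(223.2,204.4)): print(P(c,p,.02).round(3))
E
```

```text
A [ 0.4714 -0.0727  0.012 ]
B [ 0.3725 -0.0722  0.012 ]
L [ 0.6112 -0.0151  0.078 ]
S [0.5956 0.0817 0.078 ]
b0 [0.625  0.1513 0.1   ]
b1 [0.5437 0.1349 0.1   ]
G [0.5834 0.1434 0.1   ]
ptr [0.6436 0.0881 0.07  ]
rid [0.6574 0.1307 0.07  ]
eyes 0.09883768050084116 pins 0.09802709334671314 S-G 0.06284486730271241
spring 179.74439675630197
pins 99.14495213042595
bar -168.61806288838517
LG 99.92248554358997
(434, 142) [ 0.609 -0.015  0.077]
(291, 164) [0.598 0.083 0.069]
(193, 177) [0.585 0.145 0.095]
(570, 113) [ 0.625 -0.107  0.081]
(283, 98) [0.647 0.09  0.057]
(221, 80) [0.663 0.134 0.049]
(219, 66) [0.672 0.135 0.052]
(526, 420) [ 0.423 -0.073  0.022]
[0.643 0.277 0.02 ]
[ 0.704 -0.163  0.02 ]
[ 0.58  -0.177  0.02 ]
[0.52  0.255 0.02 ]
```

```bash
cat >> h.py <<'E'
def q(deg):  # tool down, closing line (tool y) at world angle deg
    a=np.radians(90-deg)/2; return [float(np.sin(a)),float(np.cos(a)),0.,0.]
E
python3 - <<'E'
from h import *
for pos,d in (((.422,-.0725,.12),90),((.60,.033,.18),9),((.60,.033,.18),189),((.585,.144,.2),99)):
    print(d,np.round(inverse_kinematics(pos,q(d)),2))
servo_line([.165,.53,.31],rate=.25)
move_ptp([.422,-.0725,.12],q(90))
move_gripper(.05)
servo_line([.422,-.0725,.005],rate=.12,contact_N=8)
print(current_position()); move_gripper(0.0)
print(current_finger_gap(),current_grip_force())
servo_line([.422,-.0725,.16],rate=.15)
print(current_finger_gap(),current_force(),current_clock())
E
```

```text
90 [-0.33  0.25  1.99 -0.    0.9  -1.9 ]
9 [-0.06  0.4   1.56 -0.    1.18 -0.22]
189 [-0.06  0.4   1.56 -0.    1.18  2.92]
99 [ 0.13  0.38  1.53 -0.    1.23 -1.6 ]
[ 0.42238182 -0.07262058  0.0053651 ]
0.023723678394844135 30.00112473964691
0.02396359195884987 [-0.11655093  0.21400303 -1.04757746] 7.4417
```

Run:
```python
from h import *
move_ptp([.6034,.0333,.16],q(9.2))
servo_line([.6034,.0333,.105],rate=.1)
for n in("top","side"):
    c=capture(n); np.savez(n+"1.npz",**c)
c=dict(np.load("top1.npz"))
a=cv2.resize(c["image"][135:215,235:345],None,fx=7,fy=7,interpolation=cv2.INTER_CUBIC); cv2.imwrite("pics/t1.png",a)
c=dict(np.load("side1.npz")); u=pix(c,[.603,.033,.09]); print(u)
x,y=int(u[0])-60,int(u[1])-40
b=cv2.resize(c["image"][y:y+80,x:x+120],None,fx=6.6,fy=6.6,interpolation=cv2.INTER_CUBIC); cv2.imwrite("pics/s1.png",b); print(x,y,current_clock())
```

```text
[284.00688557 200.0531657 ]
224 160 9.7333
```

View pics/t1.png

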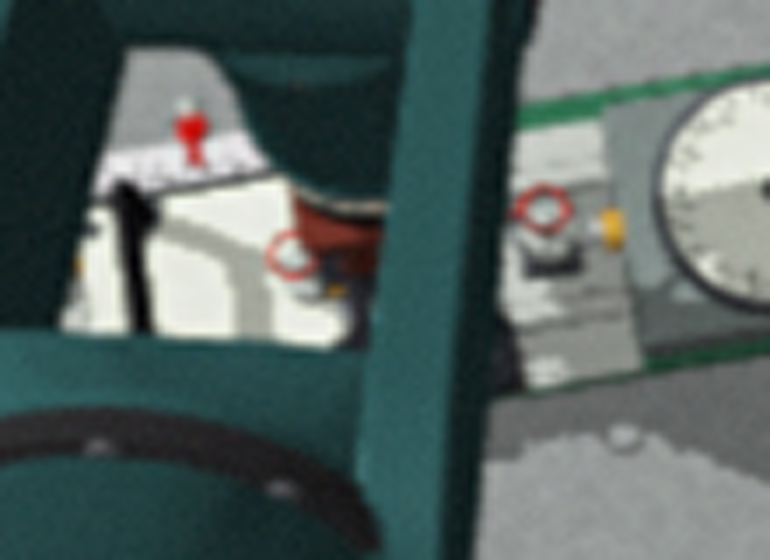

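View pics/s1.png

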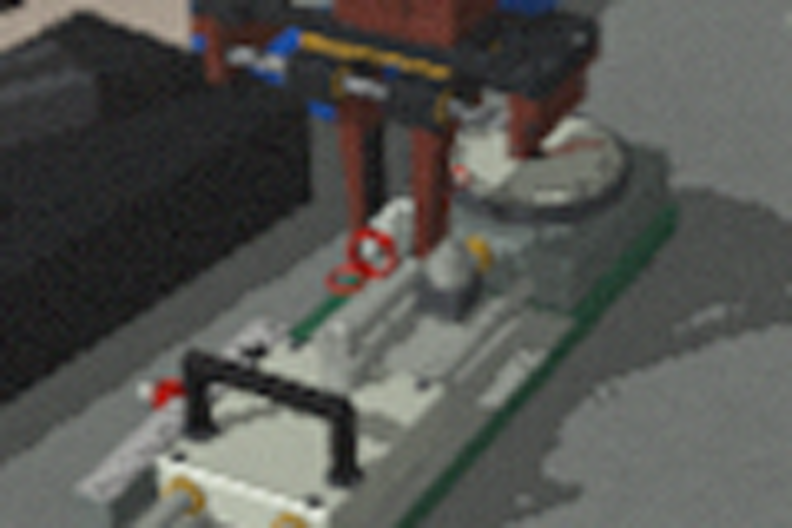

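Both eyes hang roughly over the pins. In the top crop they are at (293,254) and (543,209). In the side crop the near eye is at (345,277), with the slide pin tip at (335,325). I'll check the camera bias against the known hand pose and zoom in on the pins.

Run:
```python
from h import *
t0,t1,s1=[dict(np.load(f)) for f in("top0.npz","top1.npz","side1.npz")]
p=np.array(current_position()); print(p)
ax=np.array([np.cos(np.radians(99.2)),np.sin(np.radians(99.2)),0])
C=p+[0,0,.0066]
for n,s in(("slide",1),("load",-1)):
    E=C+s*.05*ax
    print(n,"pred top",pix(t1,E).round(2),"side",pix(s1,E).round(2))
print("obs top",crop2full((293,254),7,(235,135)),crop2full((543,209),7,(235,135)),"side",crop2full((345,277),6.6,(224,160)))
# red centroids
for n,c,bx in(("top",t1,(270,160,320,180)),("side",s1,(270,180,300,206))):
    h=cv2.cvtColor(c["image"],cv2.COLOR_BGR2HSV); m=(((h[...,0]<6)|(h[...,0]>174))&(h[...,1]>130)&(h[...,2]>120)).astype(np.uint8)
    k,l,st,ce=cv2.connectedComponentsWithStats(m)
    for i in range(1,k):
        x,y=ce[i]
        if bx[0]<x<bx[2] and bx[1]<y<bx[3]: print(n,st[i],ce[i].round(2))
def cr(c,x,y,w,h,s): return cv2.resize(c["image"][y:y+h,x:x+w],(w*s,h*s),interpolation=cv2.INTER_CUBIC)
a=np.hstack([cr(t0,303,158,20,20,19),cr(t0,269,163,20,20,19)])
b=cr(s1,260,180,40,20,19); b=cr(s1,264,185,38,20,20)
cv2.imwrite("pics/z1.png",np.vstack([a[:,:760][:,:],b[:,:760]])[:600*2:] if 0 else cv2.resize(np.vstack([a,b]),None,fx=.75,fy=.75))
print(a.shape,b.shape)
```

```text
[0.60413151 0.03322487 0.10584324]
slide pred top [276.95 170.75] side [275.47 201.87]
load pred top [312.84 164.2 ] side [291.05 186.46]
obs top [276.42857143 170.85714286] [312.14285714 164.42857143] side [275.84848485 201.54545455]
top [309 163   1   3   3] [309. 164.]
top [314 162   1   1   1] [314. 162.]
top [277 168   2   1   2] [277.5 168. ]
side [293 185   1   1   1] [293. 185.]
side [277 195   6   3  10] [279.5 195.6]
side [283 199   1   2   2] [283.  199.5]
side [276 200   6   2   8] [278.5 200.5]
side [274 203   3   1   3] [275. 203.]
(380, 760, 3) (400, 760, 3)
```

View pics/z1.png

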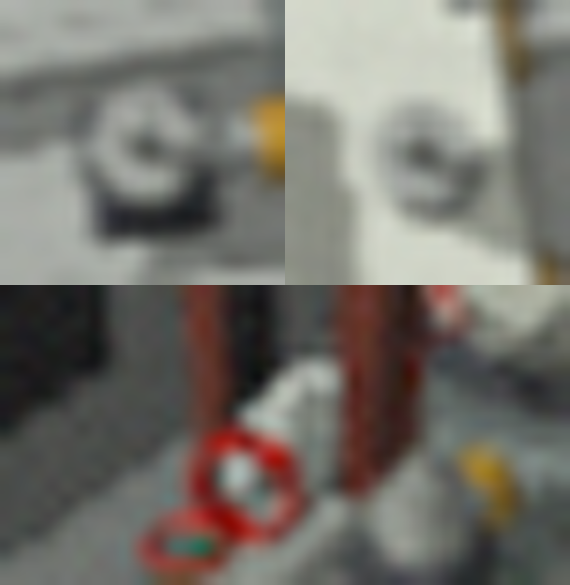

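The shoulder discs sit at about (312.7,167.3) for the load pin and (278.6,173.5) for the slide pin in the top image. I'll correct the hand by the difference between eyes and pins measured in that same camera.

Run:
```python
from h import *
t0,t1=[dict(np.load(f)) for f in("top0.npz","top1.npz")]
L=P(t0,(312.7,167.3),.07);S=P(t0,(278.6,173.5),.07)
eS=P(t1,(276.43,170.86),.1124);eL=P(t1,(312.14,164.43),.1124)
for v in(L,S,eL,eS):print(v.round(4))
ang=lambda v:np.degrees(np.arctan2(v[1],v[0]))
print(np.linalg.norm(S-L),np.linalg.norm(eS-eL),ang(S-L),ang(eS-eL),"corr",((L+S)/2-(eL+eS)/2).round(4))
# tester direction from bed edges at several heights / carriage-home features
for n in("load_pin","slide_pin"):
    pass
```

```text
[ 0.6136 -0.0141  0.07  ]
[0.5979 0.0836 0.07  ]
[ 0.6115 -0.0142  0.1124]
[0.5959 0.084  0.1124]
0.09894916580708704 0.0994705654496475 99.1452341844942 99.04900069648858 corr [ 0.002  -0.0001 -0.0424]
```

Run:
```python
from h import *
servo_line([.6053,.0332,.105],rate=.05)
print(current_position(),current_force())
print(servo_line([.6053,.0332,.0655],rate=.03,contact_N=5),current_position(),current_force(),current_torque())
c=capture("side"); np.savez("side2.npz",**c)
cv2.imwrite("pics/s2.png",cv2.resize(c["image"][170:230,234:324],None,fx=8,fy=8,interpolation=cv2.INTER_CUBIC)); print(current_clock())
```

```text
[0.60581292 0.03317386 0.10548196] [ 0.19426092 -0.40687824 -1.13630395]
False [0.60550145 0.0331918  0.06573028] [ 0.53900499 -0.05027789 -1.62290312] [-0.10038181  0.04645126 -0.02167817]
11.5
```

View pics/s2.png

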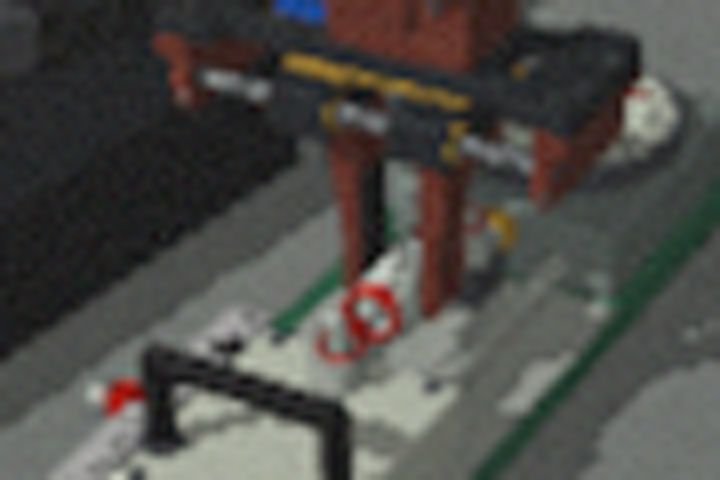

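There was no contact on the way down, and the near eye at (342,340) in the crop encircles the slide pin. Releasing the spring now.

Run:
```python
from h import *
move_gripper(.05)
servo_line([.6053,.0332,.17],rate=.12)
move_ptp([.575,.146,.22],q(99.1))
c=capture("top"); np.savez("top3.npz",**c)
s=capture("side"); np.savez("side3.npz",**s)
a=cv2.resize(c["image"][135:205,240:340],(800,560)[:2],interpolation=cv2.INTER_CUBIC)
b=cv2.resize(s["image"][175:225,240:320],(640,400),interpolation=cv2.INTER_CUBIC)
o=np.zeros((560,800,3),np.uint8);o[:, :]=a
cv2.imwrite("pics/t3.png",np.hstack([cv2.resize(a,(400,280)),cv2.resize(b,(400,280))]))
print(current_clock())
```

```text
14.4833
```

View pics/t3.png

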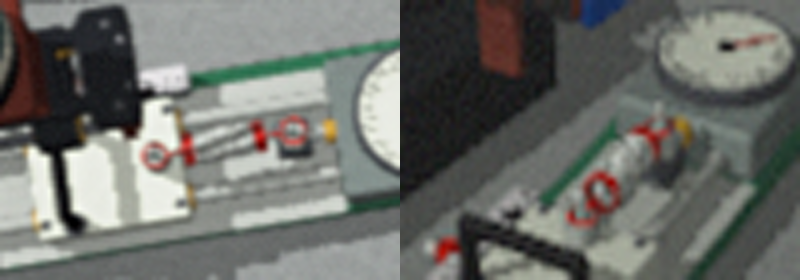

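The spring is seated on both pins and released, and the carriage is home. Next I'll zoom on the pointer and rider to work out the travel.

Run:
```python
from h import *
t0,s1=[dict(np.load(f)) for f in("top0.npz","side1.npz")]
a=cv2.resize(t0["image"][146:166,254:286],(800,500),interpolation=cv2.INTER_CUBIC)
b=cv2.resize(s1["image"][200:240,230:275],(450,400),interpolation=cv2.INTER_CUBIC)
o=np.zeros((600,800,3),np.uint8); o[:300,:480]=cv2.resize(a,(480,300)); 
o[300:,:]=0
o[:300,480:]=cv2.resize(b,(320,284))[:284].copy() if 0 else cv2.copyMakeBorder(cv2.resize(b,(320,284)),0,16,0,0,0)
cv2.imwrite("pics/z3.png",cv2.resize(o[:300],(800,300)))
z=t0["range_z"]
for v in(150,152,153,155,157,158,160): print(v,[tuple(P(t0,(u,v)).round(3)) for u in(262,263,277,278)])
```

```text
150 [(np.float64(0.673), np.float64(0.134), np.float64(0.053)), (np.float64(0.674), np.float64(0.132), np.float64(0.051)), (np.float64(0.688), np.float64(0.098), np.float64(-0.001)), (np.float64(0.688), np.float64(0.094), np.float64(-0.001))]
152 [(np.float64(0.666), np.float64(0.134), np.float64(0.057)), (np.float64(0.667), np.float64(0.131), np.float64(0.053)), (np.float64(0.681), np.float64(0.097), np.float64(-0.0)), (np.float64(0.667), np.float64(0.088), np.float64(0.049))]
153 [(np.float64(0.662), np.float64(0.133), np.float64(0.06)), (np.float64(0.664), np.float64(0.131), np.float64(0.055)), (np.float64(0.663), np.float64(0.09), np.float64(0.052)), (np.float64(0.664), np.float64(0.088), np.float64(0.051))]
155 [(np.float64(0.658), np.float64(0.134), np.float64(0.053)), (np.float64(0.659), np.float64(0.132), np.float64(0.05)), (np.float64(0.657), np.float64(0.09), np.float64(0.052)), (np.float64(0.657), np.float64(0.088), np.float64(0.052))]
157 [(np.float64(0.653), np.float64(0.135), np.float64(0.051)), (np.float64(0.652), np.float64(0.131), np.float64(0.052)), (np.float64(0.651), np.float64(0.09), np.float64(0.052)), (np.float64(0.652), np.float64(0.088), np.float64(0.048))]
158 [(np.float64(0.65), np.float64(0.135), np.float64(0.05)), (np.float64(0.649), np.float64(0.131), np.float64(0.053)), (np.float64(0.647), np.float64(0.09), np.float64(0.057)), (np.float64(0.649), np.float64(0.088), np.float64(0.048))]
160 [(np.float64(0.645), np.float64(0.135), np.float64(0.048)), (np.float64(0.643), np.float64(0.131), np.float64(0.052)), (np.float64(0.641), np.float64(0.09), np.float64(0.057)), (np.float64(0.641), np.float64(0.087), np.float64(0.057))]
```

View pics/z3.png

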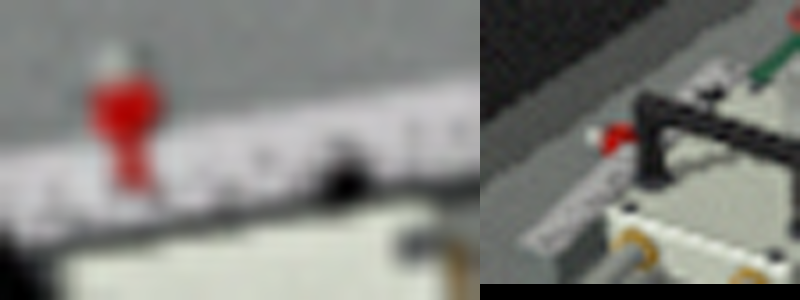

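The band runs from (126,105) to (134,165) in the panel, and the pointer tip is at about (345,172). Next I grip the bar, draw out most of the way and look again.

Run:
```python
from h import *
t0=dict(np.load("top0.npz")); u=np.array([np.cos(np.radians(99.1)),np.sin(np.radians(99.1)),0])
f=lambda x,y:(254+x/15-.5,146+y/15-.5)
for zb,zp in((.053,.056),(.05,.056),(.055,.055)):
    b=P(t0,f(133,165),zb);p=P(t0,f(345,172),zp); print("travel",(b-p)@u)
print("load-dir pointer rel slide pin",(p-P(t0,(278.6,173.5),.07))@u)
# grasp bar
servo_line([.5873,.1467,.15],q(99.1),rate=.1)
print(servo_line([.5873,.1467,.076],rate=.08,contact_N=8),current_position())
move_gripper(0)
print(current_finger_gap(),current_grip_force(),current_position(),current_force(),current_clock())
for n in("side","top"):
    c=capture(n); np.savez(n+"4.npz",**c)
    for d in spot_in(n,"mark")[:2]+spot_in(n,"pointer")[:2]: print(n,d)
```

```text
travel 0.04078452793138868
travel 0.04117388952839283
travel 0.0404336095643876
load-dir pointer rel slide pin -0.00052419326295034
False [0.58781798 0.14678021 0.07648897]
0.011142489112215407 29.99469369649887 [0.58723118 0.14723516 0.07607188] [-0.68563478  2.30690344  0.42510604] 17.1083
side {'xy': [273.0, 230.1], 'conf': 0.91}
top {'xy': [271.1, 183.1], 'conf': 0.9}
```

Run:
```python
from h import *
u=np.array([np.cos(np.radians(99.1)),np.sin(np.radians(99.1)),0])
p0=np.array(current_position()); cmd0=np.array([.5873,.1467,.076])
np.save("p0.npy",p0)
servo_line(list(cmd0+.036*u),rate=.04)
sleep(.3); p=np.array(current_position()); print(((p-p0)@u),p,current_force(),current_finger_gap())
servo_line(list(cmd0+(.036+.0405-(p-p0)@u)*u),rate=.02)
sleep(.4); p=np.array(current_position()); print(((p-p0)@u),p,current_force(),current_clock())
im=[]
for n in("side","top"):
    c=capture(n); np.savez(n+"5.npz",**c)
s=dict(np.load("side5.npz"));t=dict(np.load("top5.npz"))
v=pix(s,[.655,.132,.053]);w=pix(t,[.655,.132,.053]);print(v,w)
def cr(c,k,a,b):
    x,y=int(k[0])-a,int(k[1])-b; print(x,y); return cv2.resize(c["image"][y:y+2*b,x:x+2*a],(400,400),interpolation=cv2.INTER_CUBIC)
cv2.imwrite("pics/z5.png",np.hstack([cr(s,v,20,20),cr(t,w,20,20)]))
```

```text
0.03309080408947174 [0.58247653 0.17990733 0.07608004] [  1.51975889 -11.29420407   2.16336429] 0.01113035193966112
0.03982549002954253 [0.58148617 0.18656923 0.07603536] [  2.86082909 -13.08369883   1.0259556 ] 19.675
[250.97899446 219.04320128] [262.79018648 156.04868091]
230 199
242 136
```

View pics/z5.png

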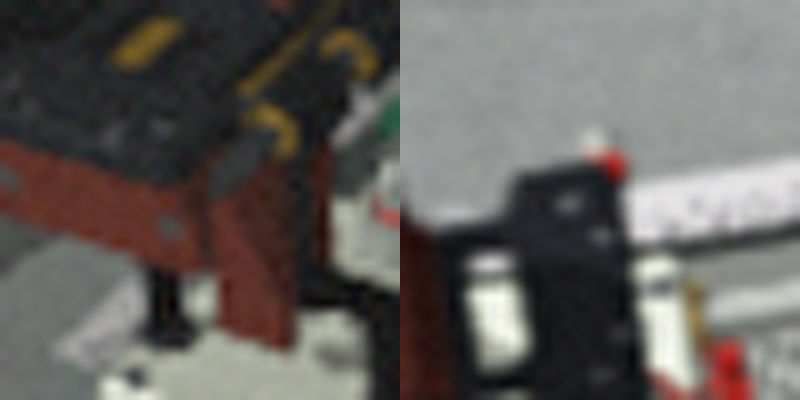

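The pointer is hidden in both views, and the rider stands where it was. The carriage's corner screw and bushing show in the top view at about (267.3,164.2), so I'll measure the travel by template matching on that corner.

Run:
```python
from h import *
t0,t3,t5=[dict(np.load(f)) for f in("top0.npz","top3.npz","top5.npz")]
u=np.array([np.cos(np.radians(99.1)),np.sin(np.radians(99.1)),0]); K=8
up=lambda c:cv2.resize(c["image"],None,fx=K,fy=K,interpolation=cv2.INTER_CUBIC)
def match(a,b,x0,x1,y0,y1):
    T=up(a)[y0*K:y1*K,x0*K:x1*K]; sx=int((x0-20)*K); sy=(y0-3)*K
    r=cv2.matchTemplate(up(b)[sy:(y1+7)*K,sx:int((x1-6)*K)],T,cv2.TM_CCOEFF_NORMED)
    _,m,_,l=cv2.minMaxLoc(r); d=np.array([sx+l[0],sy+l[1]])/K-[x0,y0]
    c=np.array([(x0+x1)/2,(y0+y1)/2]); w=P(b,c+d,.057)-P(a,c,.057)
    return round(m,3),d,(w@u).round(4),w.round(4)
for bx in((280,287,158,168),(281,287,157,167),(280,288,159,170),(281,286,159,165),(283,289,162,168)): print(match(t0,t5,*bx))
# slide eye red centroid in t3 vs t5
for n,c in(("t3",t3),("t5",t5)):
    h=cv2.cvtColor(c["image"],cv2.COLOR_BGR2HSV); m=(((h[...,0]<8)|(h[...,0]>172))&(h[...,1]>110)&(h[...,2]>90)).astype(np.uint8)
    k,l,st,ce=cv2.connectedComponentsWithStats(m)
    for i in range(1,k):
        if 255<ce[i][0]<320 and 145<ce[i][1]<185 and st[i][4]>3: print(n,st[i],ce[i].round(1))
```

```text
(0.97, array([-13.125,   2.25 ]), np.float64(0.0386), array([-0.0058,  0.0382,  0.    ]))
(0.981, array([-13.25,   2.25]), np.float64(0.039), array([-0.0057,  0.0386,  0.    ]))
(0.932, array([-13.125,   2.125]), np.float64(0.0385), array([-0.0054,  0.0382,  0.    ]))
(0.982, array([-13.375,   2.25 ]), np.float64(0.0394), array([-0.0057,  0.0389,  0.    ]))
(0.972, array([-13.375,   2.25 ]), np.float64(0.0393), array([-0.0057,  0.0389,  0.    ]))
t3 [303 165   4   8  20] [304.6 168.6]
t3 [285 168   4   8  23] [286.3 171.9]
t3 [311 169   5   2   6] [313.3 169.8]
t5 [262 151   3   3   5] [263. 152.]
t5 [307 165   3   6   6] [307.7 167.5]
t5 [299 166   5   7  24] [300.8 169.2]
t5 [272 170   5   8  27] [274.4 173.3]
```

Run:
```python
from h import *
t0=dict(np.load("top0.npz")); im=t0["image"].astype(float)
u=np.array([np.cos(np.radians(99.1)),np.sin(np.radians(99.1)),0])
red=im[...,2]-(im[...,0]+im[...,1])/2; g=im.mean(2)
ys={}
for r in range(150,160):
    w=np.clip(red[r,257:268]-15,0,None)
    if w.sum()>40: x=(w*np.arange(257,268)).sum()/w.sum(); print("band",r,round(x,2),int(w.sum()),"y",(P(t0,(x,r),.053)@u).round(4))
for r in range(154,160):
    w=np.clip(130-g[r,272:283],0,None)
    if w.sum()>20: x=(w*np.arange(272,283)).sum()/w.sum(); print("ptr",r,round(x,2),int(w.sum()),"y",(P(t0,(x,r),.056)@u).round(4), g[r,272:283].astype(int))
```

```text
band 151 262.16 168 y 0.0262
band 152 261.96 470 y 0.0272
band 153 261.87 546 y 0.028
band 154 261.66 418 y 0.0291
band 155 261.93 227 y 0.0287
band 156 262.17 174 y 0.0285
band 157 262.32 174 y 0.0286
band 158 262.65 79 y 0.028
ptr 156 276.84 27 y -0.0141 [181 192 178 164 125 107 139 171 182 168 177]
ptr 157 276.67 219 y -0.0131 [182 174 150 108  59  43  89 150 153 133 143]
ptr 158 277.94 601 y -0.0162 [179 145 122  68  15   4  44  81  85  75  72]
ptr 159 276.12 451 y -0.0106 [112  93  76  52  38  56  87 106 124 125 105]
```

Run:
```python
from h import *
t0=dict(np.load("top0.npz"))
u=np.array([np.cos(np.radians(99.1)),np.sin(np.radians(99.1)),0]); p0=np.load("p0.npy")
p=np.array(current_position()); 
base=np.array([.5873,.1467,.076])+(.036+.0405-.03309)*u
servo_line(list(base+.0019*u),rate=.01); sleep(.5)
q1=np.array(current_position()); print((q1-p0)@u,current_force(),current_finger_gap(),current_grip_force(),abs(np.array(current_qvel())).max(),current_clock())
c=capture("top"); K=8; up=lambda c:cv2.resize(c["image"],None,fx=K,fy=K,interpolation=cv2.INTER_CUBIC)
for x0,x1,y0,y1 in((280,287,158,168),(281,287,157,167),(281,286,159,165),(283,289,162,168)):
    T=up(t0)[y0*K:y1*K,x0*K:x1*K]; sx=(x0-20)*K; sy=(y0-3)*K
    _,m,_,l=cv2.minMaxLoc(cv2.matchTemplate(up(c)[sy:(y1+7)*K,sx:(x1-6)*K],T,cv2.TM_CCOEFF_NORMED))
    d=np.array([sx+l[0],sy+l[1]])/K-[x0,y0]; o=np.array([(x0+x1)/2,(y0+y1)/2])
    print(round(m,3),((P(c,o+d,.057)-P(t0,o,.057))@u).round(4))
```

```text
0.041557812002742736 [  3.62987837 -14.55628908   0.9254337 ] 0.010861625593546727 29.99941796064377 0.002126234134002522 20.6167
0.97 0.0408
0.974 0.0411
0.972 0.0408
0.972 0.0411
```

Travel is about 41 mm by both the camera and the arm. The band is at 40.5–42 mm and the arm is still, so I'm handing the job in.

```bash
python3 -c "
from bench import *
print(close_job())"
```

```text
the job is handed in; nothing more can be done
None
```

I handed the job in with the red-eyed spring seated on both pins and the handle held at about 41 mm of carriage travel. I measured the middle of the red band at 40.5–42 mm, but the gripper hid the pointer in both cameras, so I never saw it in the band, and the hand-in returned no verdict.

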